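Load two sample pots in the back-light shuttle and hold it at the index

ROBOT

A 7-joint arm with a two-finger parallel gripper is mounted at the origin on a cart in front of the work surface, level with it; the furniture and walls round the work are solid. World frame = base frame: x ahead of the robot, y to its left, z up, the work surface at z = 0. Lengths are in m, angles in rad, forces in N, time in s.
With the tool pointing down it reaches from about 0.425 to 0.95 m from the base axis. Payload 4.7 kg.
Tool frame: the origin (TCP) lies on the centre line of the jaws, within the pads' length; the fingertips stand robot.nose_length ahead of it and the grasp point (between the pads) lies 8 mm behind it (robot.nose_length is the distance from the TCP to the fingertips, in m); z points along the fingers, x is the direction in which the jaws open and shut, and the axes are right-handed (so a half turn about z gives the same grasp; the last joint's range is limited). The gripper opens to 85 mm and grips with 20 to 120 N. Pads are 22 mm wide; open, the fingers measure 114 mm over their backs; the gripper's body (76 mm by 85 mm) begins 54 mm behind the grasp point. The pads swing forward as they close: fully open they stand 13 mm farther back than shut.
Start: joints at [-1.318, 0.469, -0.049, 1.532, 0.024, 1.141, -0.082], TCP at [0.188, 0.648, 0.242] pointing down, gripper open.
Joint ranges: [-2.59, 2.59], [-0.33, 1.99], [-1.39, 1.29], [0.1, 2.45], [-1.04, 4.18], [0.21, 1.99], [-2.66, 2.66]. Speed limits (rad/s): [2.57, 2.57, 3.14, 3.14, 3.14, 3.14, 3.14].

INTERFACE

Orientations are given as [roll, pitch, yaw] about the fixed x, y, z axes, in that order (R = Rz(yaw) Ry(pitch) Rx(roll)).
In Python, from plant import robot gives the robot as it stands. Calls block until the motion is done:
- robot.goto(position, orientation): joint-space move of the TCP to a pose.
- robot.move_straight(position, vel=0.15, attitude=None, contact_N=None): straight line of the TCP; attitude=None keeps the orientation; vel is the mean speed in m/s. With contact_N (N) it stops when the force on the tool has changed by that much, and returns True; else False.
- robot.move_joints(angles): joint-space move.
- robot.grip(opening, strength=None): opening from 0.0 (shut) to 1.0 (fully open); strength is the grip in N (None keeps the last); returns when the fingers have stopped.
- robot.sleep(seconds).
- robot.inverse_kinematics(position, orientation): joint angles nearest the present ones, or None.
- robot.sense(): the state.
- robot.grab_frame(name): name is "scene" or "top" or "wrist"; returns a dict with "image" (400x640x3 uint8, red, green, blue), "range_z" (400x640 float32, m along the optical axis (not along the pixel's ray), 0 where there is no reading), "fx", "fy", "cx", "cy" (pixels), "R" (3x3) and "t" (3): a world point X has camera coordinates R X + t. Camera axes: x right, y down, z forward; pixel columns grow to the right and rows downward; lengths in m; the calibration is good to about 2 mm. The wrist camera is an equidistant fisheye: a pixel r from the principal point sees the ray r / f radians off the axis. A picture is of the moment at which its call begins.
A pose or a line that the arm cannot do raises robot.IKError and nothing moves.
- robot.close_job(): hands the job in, once; it reports no verdict.
The state is a dict: "t": time; "joint_pos": joint angles; "joint_velocities": joint speeds; "effort": joint torques, N m; "tcp_pos": TCP position; "tcp_rot": TCP orientation; "wrist_force": force on the tool from outside, world axes, zero at the start; "torque": the same for the moment, N m; "opening": opening from 0.0 (shut) to 1.0 (fully open).
Only numpy, scipy, OpenCV 4.12 (cv2) and the standard library are available. Lean on these libraries where they do the work, as an engineer would, in place of code of your own. Each camera call takes 0.05 s, during which the arm holds its last target.

TASK

Stand the two lidded sample pots (blue lid, green lid) upright in the two empty cells of the inspection shuttle's carriage, one per cell in either order, while the carriage rests at its home position. Then pull the carriage by its black handle against the return spring until the red pointer stands in the green band beside the camera, and keep it there for the picture: the program finishes while still holding the handle at the mark, with both pots upright in their cells. Never let the pots tip over or the carriage snap back, and leave the loupe, brush and dust blower where they are.

Things in the scene. Friction and masses are not known exactly. Their poses are not given: they have to be found in the camera images.
- station: Fixed inspection shuttle: aluminium base plate 120 mm (x) by 352 mm (y), 10 mm thick, with a rail along y. Origin on the bench under the rail, z up; plate from y -120 to +232 mm. The carriage slides along the station's y: home towards +y, pulled out towards -y, where the handle is (robot's right). A grey bush block, top 42 mm over the bench, stands at y -118 to -100 mm.
- carriage (a joint): Travel of the carriage along the station's -y, in m: 0 = home (loading position, at its stop), grows as it is pulled out, hard stop at 0.170. The pointer meets the band at about 0.138 to 0.162, depending on where the imaging head is clamped. A spring always pulls it home: about 6 N at 0, 8 N at the band; let go, it flies back.
- cell_near_handle (a point): Middle of the floor of the carriage's cell nearer the handle (travels with it). Floor 25 mm over the bench. Each cell is about 55 mm square inside; its walls, 3 mm thick, rise 11 mm over the floor (rim 36 mm over the bench). Axes as the station's.
- cell_far_handle (a point): Middle of the floor of the other cell, 58 mm from the first along the station's +y; same size.
- pull_handle: Black round bar, 14 mm thick, along the station's x, 72 mm long between two steel legs; origin at the bar's centre, 78 mm over the bench. Fixed to the carriage by draw rods, travels with it. Under the bar are 24 mm of free height over an end plate (top 47 mm over the bench). Can be pinched from above, the fingers closing along the station's y.
- pointer_tip (a point): Tip of the red pointer on the carriage's robot-side (-x) edge; travels with the carriage.
- index_mark (a point): Middle of the green band (10 mm wide along the station's y, between thin black lines, on a white tab of the imaging head's foot), given at the pointer's height; axes as the station's. At the mark, pointer_tip coincides with it.
- imaging_head: Fixed unit clamped at a varying place along the station: black back-light panel with white lit face behind the carriage's path (124 mm along y, x +47 to +59 mm, top 90 mm over the bench) and blue camera with lens in front (30 mm wide, x -57 to -123 mm, top 63 mm). Origin on the bench, on the rail's line; axes as the station's.
- blue_pot: Sample pot with a clear body and blue lid, loose, lid fixed on: body diameter 48 mm, 50 mm tall (lid 52 mm wide; grip it between 15 and 42 mm over its underside, where it is 48 mm thick), about 50 g. Origin at the centre of its underside, z up when upright.
- green_pot: Sample pot with a clear body and green lid, same size, origin and mass as the blue one.
- loupe: Bystander: black eye loupe, 35 mm wide, 27 mm tall, standing on the bench. Origin at the centre of its underside.
- brush: Bystander: small antistatic brush with a black handle, 150 mm long along its y, 17 mm wide, 8 mm thick, lying on the bench. Origin under its middle.
- blower: Bystander: dark red rubber dust blower, 55 mm wide, 137 mm tall, standing behind the shuttle. Origin at the centre of its underside.
Things that resemble listed ones, but are neither listed nor needed, are in the scene too. What is shaped like the green_pot but yellow is not meant. Leave any orange look-alike of the blue_pot alone.

How it is judged:
By the outcome, as a careful person would: the job done as asked, in the order asked, and still so for the second after the job is handed in, while the arm keeps its last pose, push and grip.
It also fails if it takes over 64 s, if anything falls off the work surface, if the arm or the gripper's body presses on something with over 40 N, if the wrist force passes 120 N, or if a joint passes its speed limit or range.

## Working session

There is one attempt and no reset: what is moved stays moved. The work goes in short steps, each a Python script; the robot and the scene stay as the last script left them, time stands still between calls to the robot, and variables do not carry over. Pictures are saved under pics/ and viewed, and the job is handed in when it is done.

```bash
ls; mkdir -p pics
cat > h.py <<'E'
import numpy as np, cv2
from plant import robot
def save(f,name,crop=None,scale=1):
    im=f["image"]
    if crop: x0,y0,x1,y1=crop; im=im[y0:y1,x0:x1]
    im=cv2.resize(im,None,fx=scale,fy=scale,interpolation=cv2.INTER_CUBIC)
    cv2.imwrite("pics/"+name+".png",im[:,:,::-1])
def onplane(f,u,v,z):
    R=np.array(f["R"]);t=np.array(f["t"]);c=-R.T@t
    d=R.T@np.array([(u-f["cx"])/f["fx"],(v-f["cy"])/f["fy"],1])
    return c+d*(z-c[2])/d[2]
def pt(f,u,v):
    R=np.array(f["R"]);t=np.array(f["t"]);z=f["range_z"][int(v),int(u)]
    return R.T@(z*np.array([(u-f["cx"])/f["fx"],(v-f["cy"])/f["fy"],1])-t)
def proj(f,X):
    p=np.array(f["R"])@np.array(X)+np.array(f["t"]);return f["fx"]*p[0]/p[2]+f["cx"],f["fy"]*p[1]/p[2]+f["cy"]
E
python3 - <<'E'
from h import *
import pickle
for n in ("scene","top"):
    f=robot.grab_frame(n);save(f,n+"0",scale=1.25);pickle.dump(f,open(n+"0.pkl","wb"))
    print(n,-np.array(f["R"]).T@np.array(f["t"]),f["fx"])
s=robot.sense();print(s["t"],s["tcp_pos"],s["tcp_rot"],robot.nose_length)
E
```

```text
pics
scene [ 0.06048981 -0.76273175  0.71864707] 425.8552204436868
top [0.34038191 0.03387942 1.16912945] 413.0992659641162
0.1 [0.18753782 0.64790703 0.24134835] [3.14153596e+00 1.76342174e-03 1.28906874e+00] 0.011
```

View pics/scene0.png

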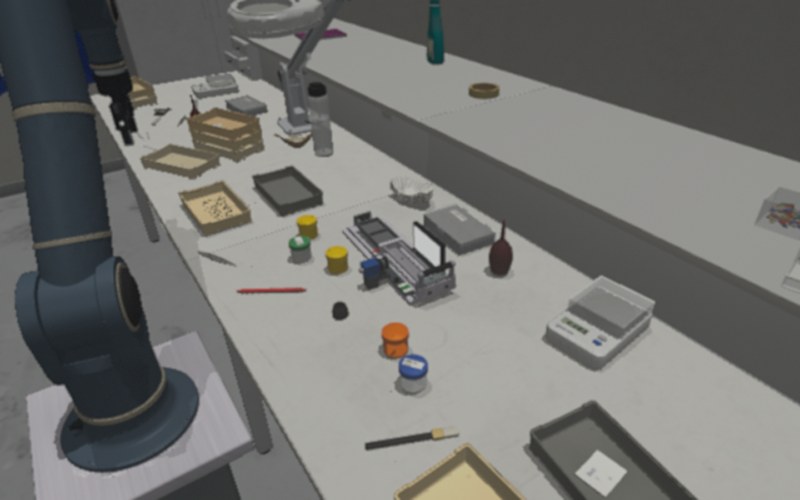

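View pics/top0.png

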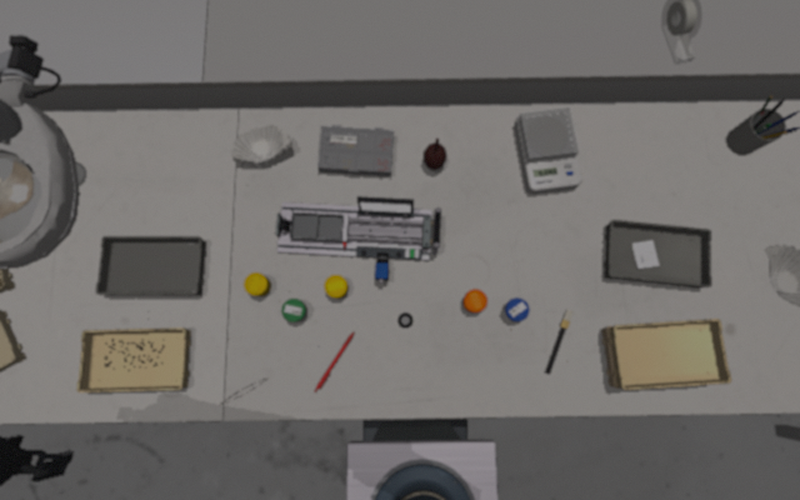

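Top view: candidates are the blue lid at (516,309), an orange look-alike at (475,301), the green lid at (294,310), and yellow look-alikes at (257,285) and (336,286). I choose the blue and green lids. The shuttle runs from (280,230) to (440,235), with its handle at about (435,228). Next, close crops.

Run:
```python
from h import *
import pickle
f=pickle.load(open("top0.pkl","rb"))
save(f,"top_st",(210,150,360,220),5.3)
save(f,"top_pots",(190,215,440,275),3.2)
```

```text
(no output)
```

View pics/top_st.png

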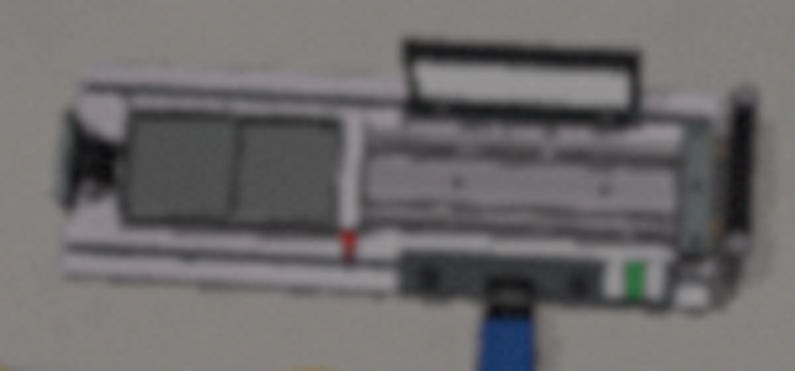

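View pics/top_pots.png

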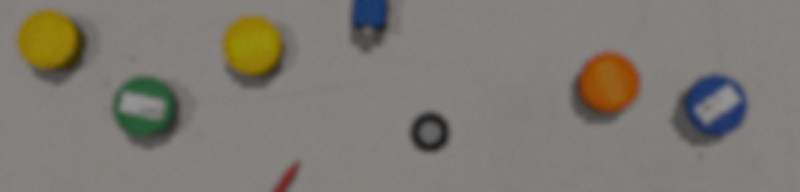

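Run:
```python
from h import *
import pickle
f=pickle.load(open("top0.pkl","rb"))
c=lambda u,v:(210+u/5.3-.4,150+v/5.3-.4)
P={}
for n,u,v,z in [("TL",85,70,.01),("BL",62,277,.01),("BR",712,308,.01),("TR",722,95,.01),("floorTL",132,113,.03),("floorBL",125,224,.03),("floorBR",338,230,.03),("floorTR",343,120,.03),("div",238,172,.036),("hT",745,92,.078),("hB",736,240,.078),("ptr",348,262,.03),("band",635,280,.03)]:
    P[n]=onplane(f,*c(u,v),z);print(n,P[n].round(4))
for n,u,v in [("green",235.2,247.7),("blue",413,247.4)]: print(n,onplane(f,u,v,.05).round(4), pt(f,u,v).round(4))
```

```text
TL [0.6842 0.3138 0.01  ]
BL [0.5683 0.3225 0.01  ]
BR [ 0.5466 -0.0279  0.01  ]
TR [ 0.6651 -0.0362  0.01  ]
floorTL [0.6539 0.2829 0.03  ]
floorBL [0.5927 0.2849 0.03  ]
floorBR [0.5879 0.1713 0.03  ]
floorTR [0.6484 0.1692 0.03  ]
div [0.6189 0.2241 0.036 ]
hT [ 0.6474 -0.044   0.078 ]
hB [ 0.5695 -0.0373  0.078 ]
ptr [0.5705 0.1658 0.03  ]
band [0.5587 0.0136 0.03  ]
green [0.4337 0.2706 0.05  ] [0.4336 0.2703 0.0515]
blue [ 0.4283 -0.2094  0.05  ] [ 0.4285 -0.2102  0.0467]
```

Run:
```python
from h import *
import pickle
for p in ([0.53,.25,.3],[.434,.27,.022],[.62,.25,.1],[.428,-.21,.022],[.608,-.04,.08],[.6,-.2,.08]):
  for y in (-.06,np.pi-.06,np.pi/2-.06,-np.pi/2-.06):
    q=robot.inverse_kinematics(p,[np.pi,0,y]);print(p,round(y,2),None if q is None else np.round(q,2))
robot.goto([.53,.25,.30],[np.pi,0,-.06])
f=robot.grab_frame("wrist");save(f,"w1",scale=1.25);pickle.dump(f,open("w1.pkl","wb"));print(f["fx"],f["cx"],f["cy"],robot.sense()["t"])
```

```text
[0.53, 0.25, 0.3] -0.06 [-0.85  0.29  0.43  1.7  -0.13  1.18 -0.45]
[0.53, 0.25, 0.3] 3.08 [-0.4   0.28 -0.14  1.67  0.04  1.19  2.53]
[0.53, 0.25, 0.3] 1.51 [-0.62  0.28  0.14  1.69 -0.04  1.18  1.04]
[0.53, 0.25, 0.3] -1.63 [-1.03  0.31  0.67  1.71 -0.21  1.19 -1.94]
[0.434, 0.27, 0.022] -0.06 [-0.86  0.53  0.29  2.11 -0.28  0.54 -0.43]
[0.434, 0.27, 0.022] 3.08 [-0.42  0.53 -0.28  2.08  0.27  0.56  2.19]
[0.434, 0.27, 0.022] 1.51 [-0.66  0.52  0.02  2.1  -0.02  0.53  0.89]
[0.434, 0.27, 0.022] -1.63 [-1.04  0.57  0.52  2.12 -0.52  0.58 -1.78]
[0.62, 0.25, 0.1] -0.06 [-0.73  0.62  0.41  1.7  -0.31  0.88 -0.25]
[0.62, 0.25, 0.1] 3.08 [-0.27  0.61 -0.26  1.67  0.19  0.89  2.48]
[0.62, 0.25, 0.1] 1.51 [-0.51  0.6   0.09  1.68 -0.07  0.87  1.12]
[0.62, 0.25, 0.1] -1.63 [-0.85  0.67  0.6   1.7  -0.46  0.92 -1.7 ]
[0.428, -0.21, 0.022] -0.06 [-0.27  0.64  0.84  2.21 -0.82  0.65  1.11]
[0.428, -0.21, 0.022] 3.08 [-0.31  0.67  0.91  2.21 -0.89  0.69 -1.97]
[0.428, -0.21, 0.022] 1.51 [-0.04  0.53  0.51  2.2  -0.51  0.53  2.38]
[0.428, -0.21, 0.022] -1.63 [-0.31  0.67  0.91  2.21 -0.89  0.69 -0.39]
[0.608, -0.04, 0.08] -0.06 [-0.39  0.59  0.53  1.86 -0.41  0.8   0.3 ]
[0.608, -0.04, 0.08] 3.08 [-0.72  0.84  1.11  1.88 -0.89  1.02 -2.42]
[0.608, -0.04, 0.08] 1.51 [-0.26  0.56  0.35  1.85 -0.26  0.77  1.74]
[0.608, -0.04, 0.08] -1.63 [-0.5   0.64  0.7   1.87 -0.55  0.83 -1.15]
[0.6, -0.2, 0.08] -0.06 [-0.37  0.78  0.95  1.82 -0.77  0.96  0.86]
[0.6, -0.2, 0.08] 3.08 [-0.44  0.87  1.11  1.82 -0.9   1.06 -2.18]
[0.6, -0.2, 0.08] 1.51 [-0.07  0.61  0.45  1.8  -0.35  0.81  2.07]
[0.6, -0.2, 0.08] -1.63 [-0.42  0.84  1.05  1.82 -0.86  1.02 -0.64]
309.70691628693146 319.97885983978483 200.92828088391389 2.0583
```

View pics/w1.png

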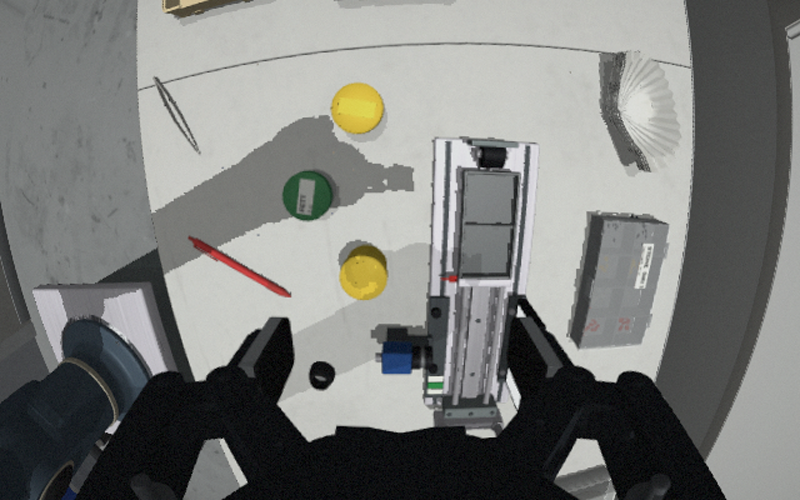

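```bash
cat >> h.py <<'E'
def fish(f,u,v,z):
    R=np.array(f["R"]);t=np.array(f["t"]);c=-R.T@t
    a=np.array([u-f["cx"],v-f["cy"]])/f["fx"];r=np.hypot(*a)
    d=R.T@np.array([*(a/r*np.sin(r)),np.cos(r)])
    return c+d*(z-c[2])/d[2]
E
python3 - <<'E'
from h import *
import pickle
f=pickle.load(open("w1.pkl","rb"))
save(f,"w1c",(335,100,435,240),4.2)
save(f,"w1g",(210,120,320,240),4.5)
E
```

```text
(no output)
```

View pics/w1c.png

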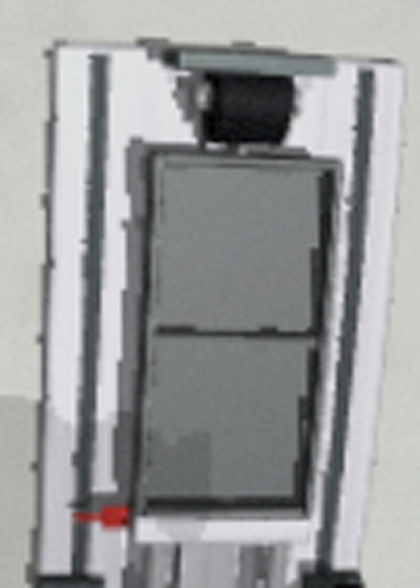

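View pics/w1g.png

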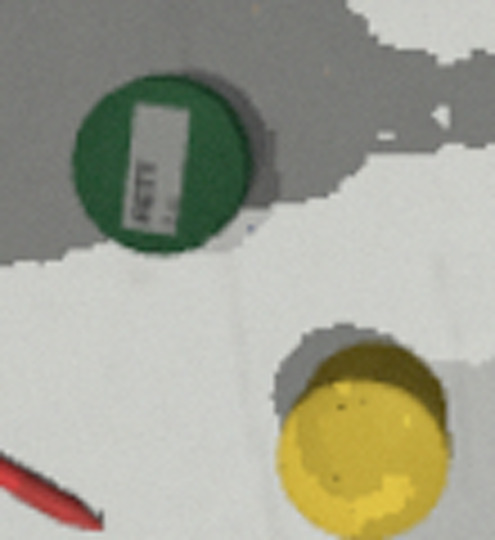

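Run:
```python
from h import *
import pickle
f=pickle.load(open("w1.pkl","rb"))
for n,u,v,z in [("TL",147,148,.036),("TR",343,157,.036),("BR",309,516,.036),("BL",135,512,.036),("div",235,331,.036),("divL",152,328,.036),("divR",322,335,.036),("plTL",53,43,.01),("plTR",405,62,.01),("ptr",75,516,.035)]:
    print(n,fish(f,335+u/4.2-.4,100+v/4.2-.4,z).round(4))
print("green",fish(f,210+161/4.5-.4,120+163/4.5-.4,.05).round(4))
```

```text
TL [0.5941 0.2893 0.036 ]
TR [0.6568 0.2849 0.036 ]
BR [0.6475 0.1657 0.036 ]
BL [0.5881 0.1712 0.036 ]
div [0.6211 0.2304 0.036 ]
divL [0.5943 0.2326 0.036 ]
divR [0.6501 0.2278 0.036 ]
plTL [0.569  0.3222 0.01  ]
plTR [0.6876 0.3142 0.01  ]
ptr [0.5684 0.1706 0.035 ]
green [0.4351 0.2738 0.05  ]
```

Run:
```python
from h import *
import pickle
O=[np.pi,0,-.066]
robot.grip(1.0,30)
robot.goto([.435,.2735,.13],O)
print(robot.move_straight([.435,.2735,.024],vel=.12,contact_N=8))
robot.grip(0.3,30)
s=robot.sense();print(s["t"],s["tcp_pos"],s["opening"],s["wrist_force"])
robot.move_straight([.435,.2735,.14],vel=.15)
s=robot.sense();print(s["t"],s["tcp_pos"],s["opening"],s["wrist_force"])
robot.move_straight([.6235,.2567,.14],vel=.25)
robot.move_straight([.6235,.2567,.07],vel=.15)
for n in("scene","wrist"):
  f=robot.grab_frame(n);save(f,n+"2",scale=1.25);pickle.dump(f,open(n+"2.pkl","wb"))
save(pickle.load(open("scene2.pkl","rb")),"scene2c",(250,130,400,250),5)
s=robot.sense();print(s["t"],s["tcp_pos"],s["opening"],s["wrist_force"])
```

```text
False
4.55 [0.43521191 0.2737423  0.02466774] 0.5508912167776834 [-1.11900725 -0.89280369  5.7314876 ]
5.475 [0.43431791 0.27314652 0.13918889] 0.5538106956605069 [-0.153533   -0.12666322 -0.7645523 ]
7.1 [0.62436466 0.25712303 0.07153956] 0.5481890155505826 [ 0.45889155 -0.91225144 -0.29045492]
```

View pics/scene2c.png

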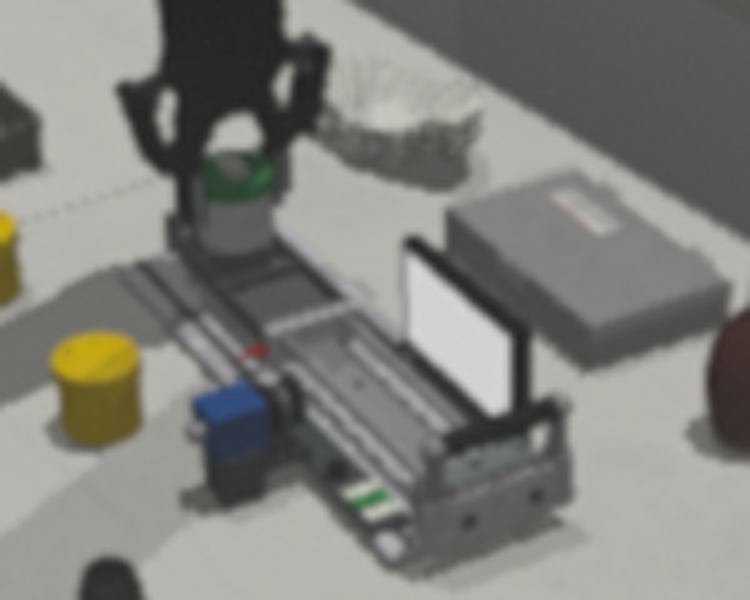

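View pics/wrist2.png

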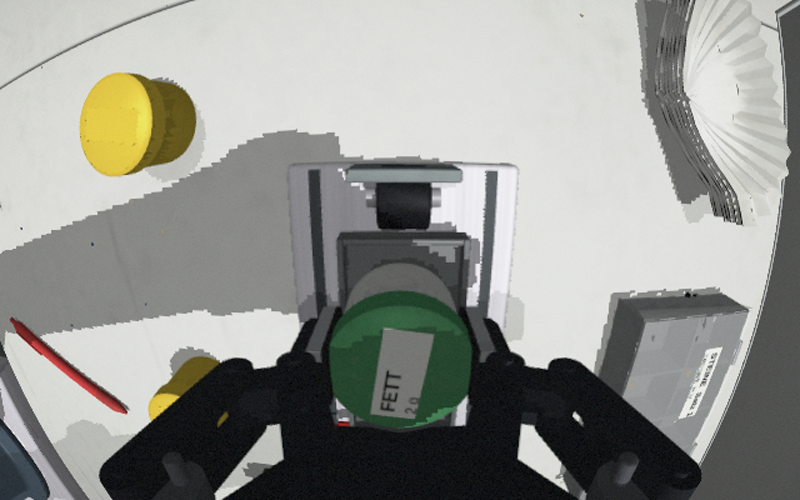

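The green pot is held upright and centred between the walls: the rim corners are at (338,233) and (470,237), the lid at (400,358). A numeric check of the fit before lowering.

Run:
```python
from h import *
import pickle
f=pickle.load(open("wrist2.pkl","rb"))
save(f,"w2c",(250,120,390,350),2.6)
for n,u,v,z in [("rTL",338,233,.036),("rTR",470,237,.036),("lidL",329,358,.0975),("lidR",472,358,.0975),("lidT",400,290,.0975),("lidB",400,428,.0975)]:
    print(n,fish(f,u/1.25-.4,v/1.25-.4,z).round(4))
```

```text
rTL [0.5976 0.2907 0.036 ]
rTR [0.6567 0.2849 0.036 ]
lidL [0.6006 0.2646 0.0975]
lidR [0.6468 0.2615 0.0975]
lidT [0.6251 0.2872 0.0975]
lidB [0.6215 0.2326 0.0975]
```

View pics/w2c.png

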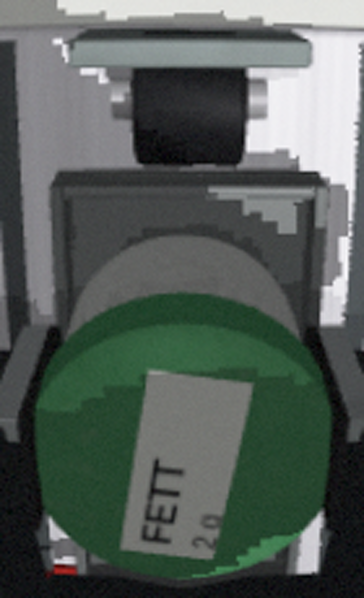

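Run:
```python
from h import *
import pickle
print(robot.move_straight([.6248,.2572,.0485],vel=.06,contact_N=4))
s=robot.sense();print(s["t"],s["tcp_pos"],s["opening"],s["wrist_force"])
robot.grip(.75)
robot.move_straight([.6248,.2572,.14],vel=.15)
f=robot.grab_frame("wrist");save(f,"wrist3",scale=1.25);pickle.dump(f,open("wrist3.pkl","wb"))
s=robot.sense();print(s["t"],s["tcp_pos"],s["opening"])
```

```text
True
7.4833 [0.62490722 0.2572829  0.04931097] 0.5485433225419712 [-1.11855051 -0.05544464  4.65616266]
8.6 [0.62384032 0.25699291 0.13864686] 0.7461049738723912
```

View pics/wrist3.png

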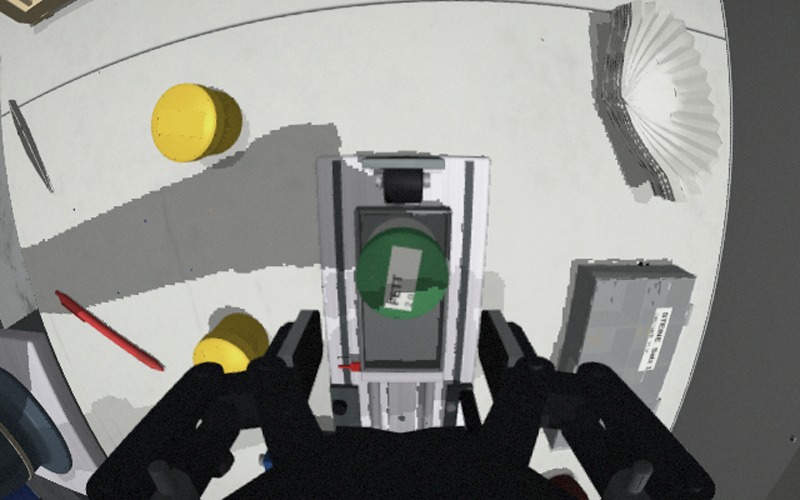

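The green pot sits upright in the far cell (lid at (402,273)), and the contact height matches the floor. Next, the blue pot.

Run:
```python
from h import *
import pickle
robot.grip(1.0,30)
O=[np.pi,0,-.066]
robot.move_straight([.60,.2,.22],vel=.25)
robot.goto([.428,-.24,.22],O)
f=robot.grab_frame("wrist");save(f,"wrist4",scale=1.25);pickle.dump(f,open("wrist4.pkl","wb"))
s=robot.sense();print(s["t"],s["tcp_pos"],s["joint_pos"])
```

```text
11.2833 [ 0.42894421 -0.23906469  0.21989319] [-0.19752833  0.22184092  0.72890789  2.01714506 -0.17907321  0.96532482
  0.55808622]
```

View pics/wrist4.png

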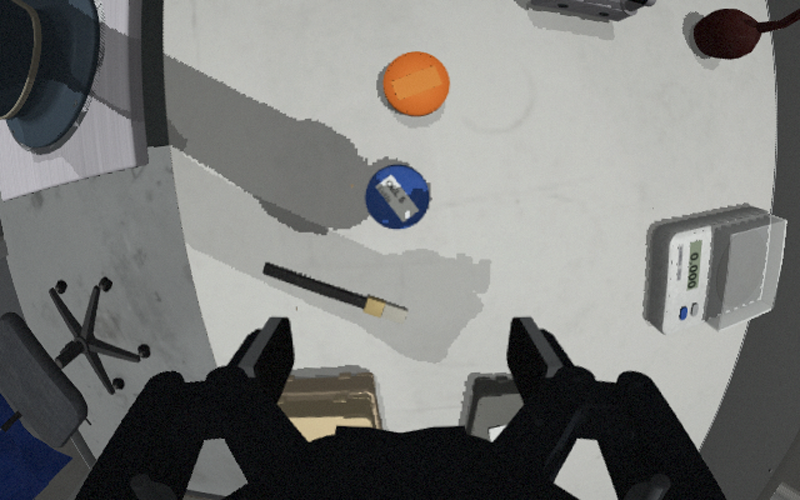

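Close view: the blue lid is at (398,197) and the orange look-alike at (416,84). The blue one is clearly the one wanted, with free space along x.

Run:
```python
from h import *
import pickle
O=[np.pi,0,-.066]
f=pickle.load(open("wrist4.pkl","rb"))
b=fish(f,398/1.25-.4,196.5/1.25-.4,.05);print(b)
x,y=b[:2]
robot.move_straight([x,y,.13],vel=.2)
s=robot.sense();print(s["tcp_pos"])
print(robot.move_straight([x,y,.024],vel=.12,contact_N=8))
robot.grip(0.3,30)
s=robot.sense();print(s["t"],s["tcp_pos"],s["opening"])
robot.move_straight([x,y,.16],vel=.15)
robot.goto([.6205,.1992,.16],O)
robot.move_straight([.6205,.1992,.0715],vel=.15)
f=robot.grab_frame("wrist");save(f,"wrist5",(200,100,440,320),2.7);pickle.dump(f,open("wrist5.pkl","wb"))
f=robot.grab_frame("scene");save(f,"scene5",(250,130,400,250),5)
s=robot.sense();print(s["t"],s["tcp_pos"],s["opening"])
```

```text
[ 0.42804876 -0.21228588  0.05      ]
[ 0.42875182 -0.21278798  0.13054795]
False
13.3833 [ 0.42835683 -0.21226183  0.02459394] 0.5506913690344283
16.95 [0.6215928  0.19923694 0.07294266] 0.5512467817840417
```

View pics/wrist5.png

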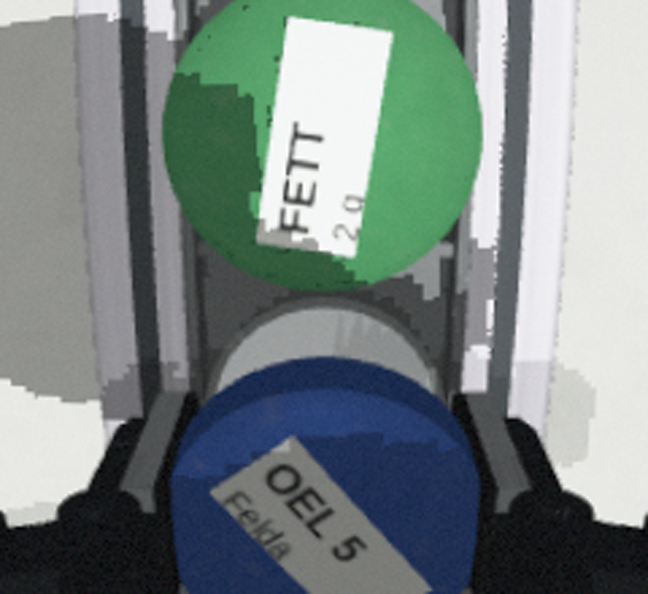

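View pics/scene5.png

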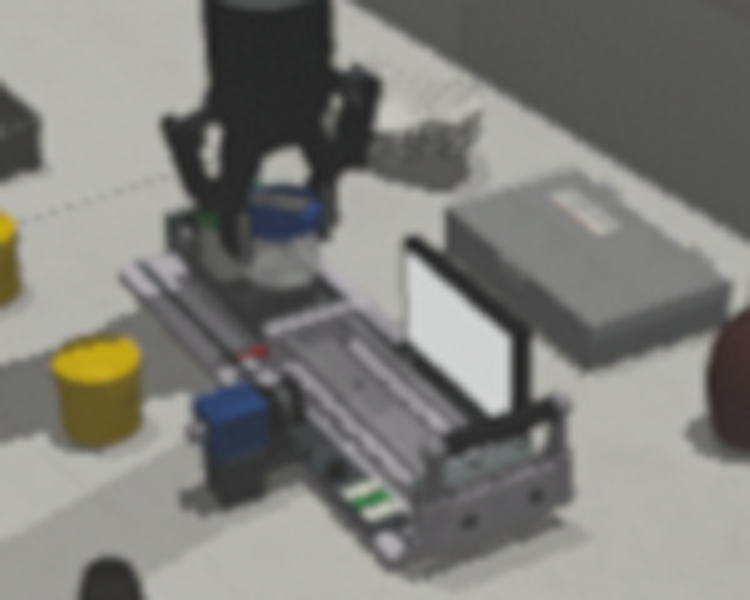

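The blue pot is centred between the walls (body 215–440, walls 200–455 px), so I lower it.

Run:
```python
from h import *
import pickle
print(robot.move_straight([.6208,.1994,.0485],vel=.06,contact_N=4))
s=robot.sense();print(s["t"],s["tcp_pos"],s["opening"],s["wrist_force"])
if s["tcp_pos"][2]<.052:
    robot.grip(.75)
    robot.move_straight([.6208,.1994,.18],vel=.15)
f=robot.grab_frame("wrist");save(f,"wrist6",scale=1.25);pickle.dump(f,open("wrist6.pkl","wb"))
f=robot.grab_frame("scene");save(f,"scene6",(250,130,400,250),5)
s=robot.sense();print(s["t"],s["tcp_pos"],s["opening"])
```

```text
True
17.35 [0.62065467 0.19960196 0.0492805 ] 0.5530254429417973 [-1.10589375  0.37042535  3.46650621]
18.7833 [0.6200563  0.19930938 0.17866616] 0.7549883678776544
```

View pics/wrist6.png

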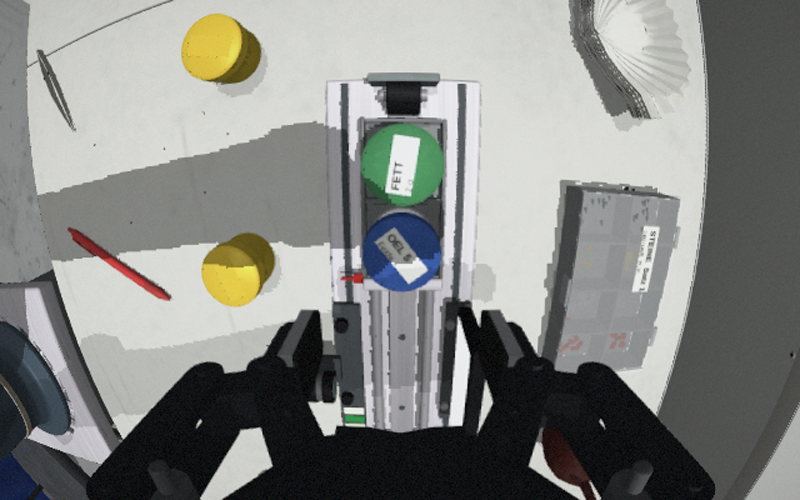

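View pics/scene6.png

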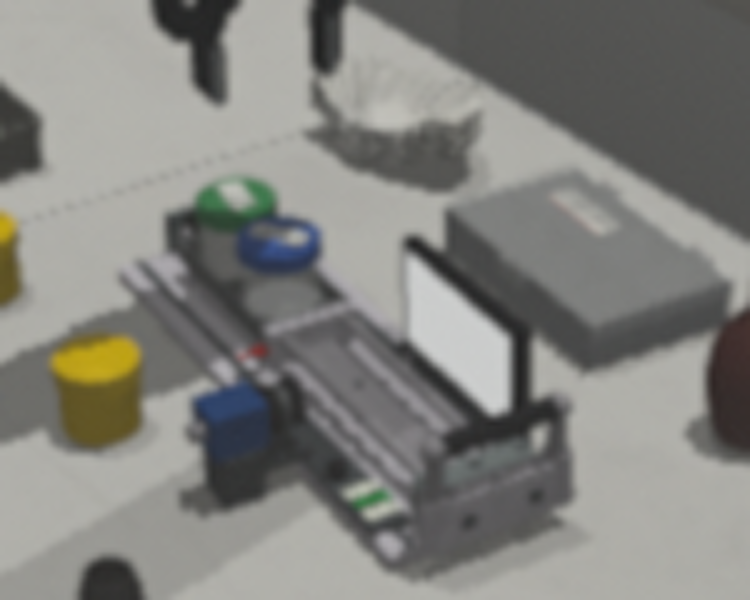

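Both pots stand in their cells (green at (402,165), blue at (402,252)) and the carriage is at home. Now a look at the handle.

Run:
```python
from h import *
import pickle
robot.move_straight([.6,.18,.24],vel=.2)
robot.goto([.625,-.04,.22],[np.pi,0,np.pi/2-.066])
f=robot.grab_frame("wrist");save(f,"wrist7",scale=1.25);pickle.dump(f,open("wrist7.pkl","wb"))
f=robot.grab_frame("top");save(f,"top7",(210,150,360,220),5.3);pickle.dump(f,open("top7.pkl","wb"))
f=robot.grab_frame("scene");save(f,"scene7",(250,130,400,250),5);pickle.dump(f,open("scene7.pkl","wb"))
s=robot.sense();print(s["t"],s["tcp_pos"],s["joint_pos"])
```

```text
21.0 [ 0.62505224 -0.03915482  0.21980429] [-0.23841064  0.41625747  0.31704008  1.69712987 -0.14586067  1.05168376
  1.63174389]
```

View pics/wrist7.png

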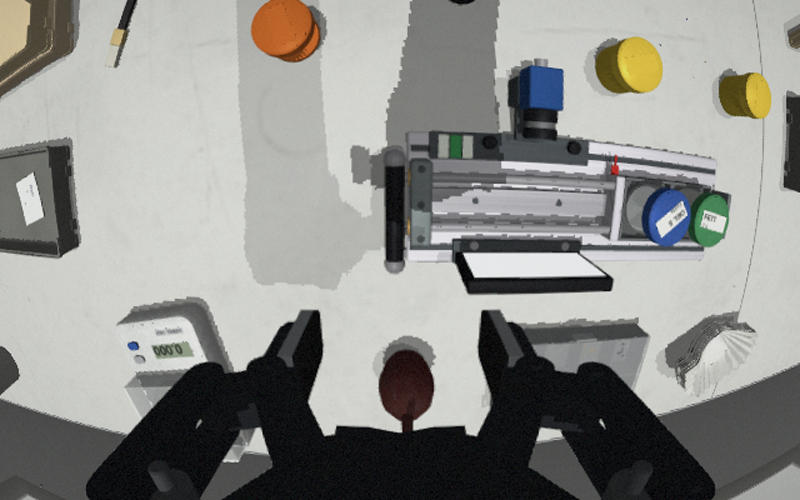

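View pics/scene7.png

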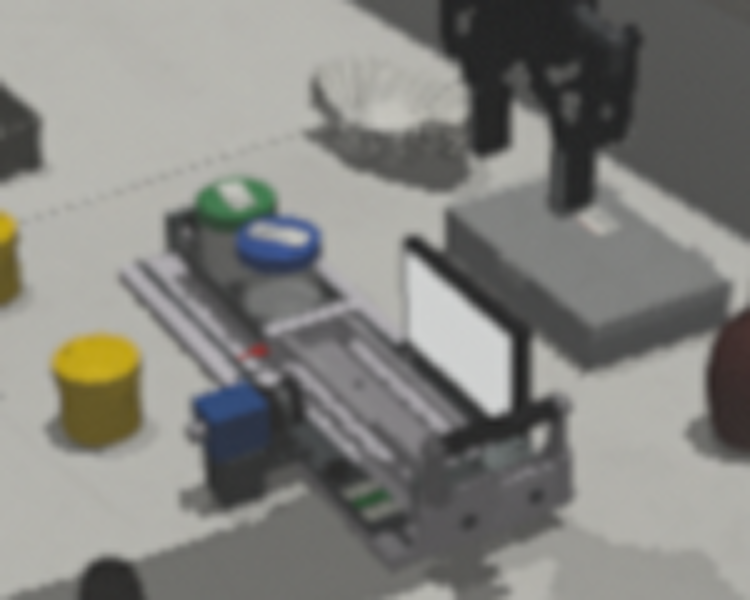

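Run:
```python
from h import *
import pickle
f=pickle.load(open("wrist7.pkl","rb"))
P=lambda u,v,z:fish(f,u/1.25-.4,v/1.25-.4,z).round(4)
print("hT",P(395,160,.083),"hB",P(394,262,.083),"mid",P(394.5,211,.083))
for z in(.025,.03,.036): 
  a,b=P(614.5,155,z),P(456.5,147,z);print(z,a,b,(a-b)@[.066,.998,0])
save(f,"w7c",(330,95,510,145),4.4)
t=pickle.load(open("top0.pkl","rb"));print("blower",pt(t,347,124))
```

```text
hT [ 0.5655 -0.04    0.083 ] hB [ 0.6391 -0.0458  0.083 ] mid [ 0.6013 -0.0428  0.083 ]
0.025 [0.569  0.1624 0.025 ] [0.561  0.0112 0.025 ] 0.1514256
0.03 [0.5687 0.1593 0.03  ] [0.5608 0.0105 0.03  ] 0.14902379999999998
0.036 [0.5684 0.1557 0.036 ] [0.5606 0.0096 0.036 ] 0.14632260000000002
blower [ 0.77151423 -0.03832316  0.07875701]
```

View pics/w7c.png

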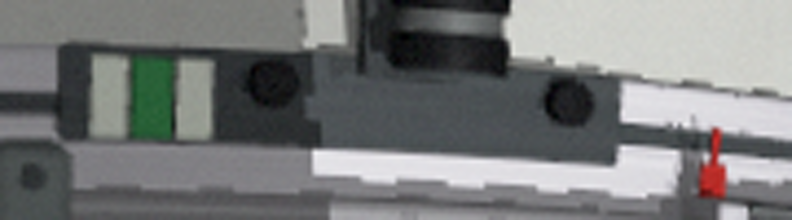

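Run:
```python
from h import *
import pickle
robot.grip(.6)
robot.move_straight([.603,-.0425,.14],vel=.2)
print(robot.move_straight([.603,-.0425,.070],vel=.08,contact_N=6))
robot.grip(0.0,60)
f=robot.grab_frame("wrist");save(f,"wrist8",scale=1.25)
f=robot.grab_frame("scene");save(f,"scene8",(250,130,400,250),5)
s=robot.sense();print(s["t"],s["tcp_pos"],s["opening"],s["wrist_force"])
```

```text
False
23.4167 [ 0.6032835  -0.04195699  0.07059025] 0.1403235783246786 [-1.12167678  2.82007631  6.03944179]
```

View pics/wrist8.png

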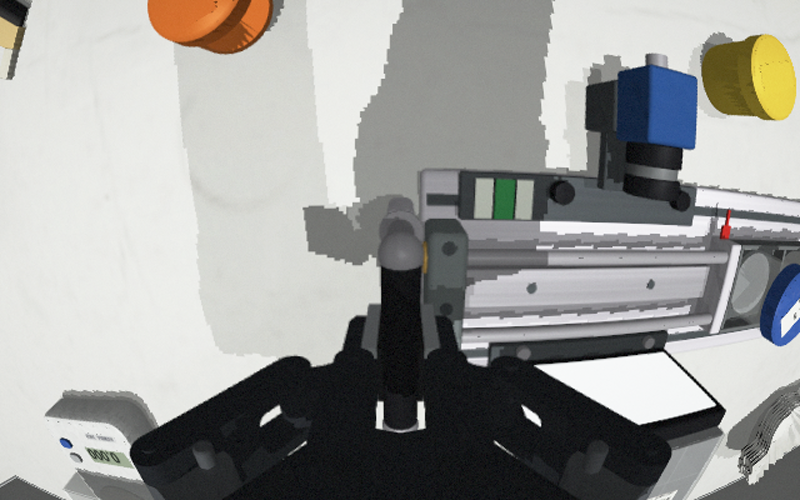

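View pics/scene8.png

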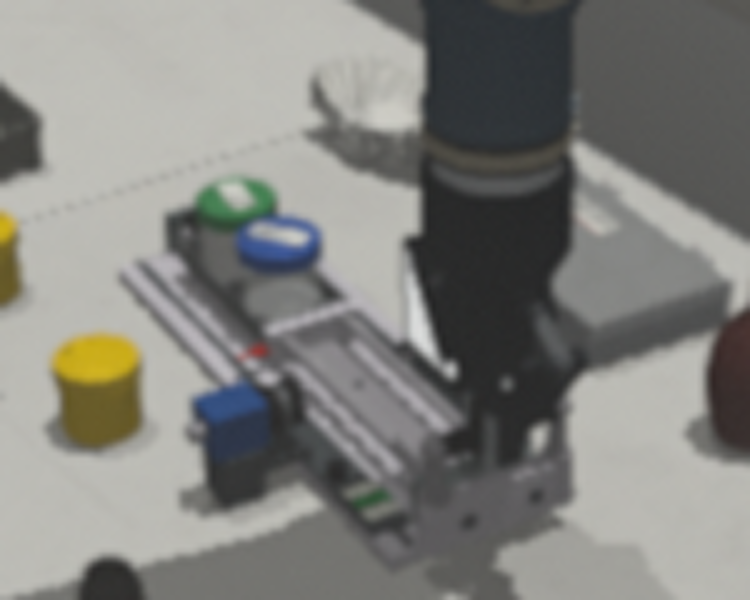

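The bar is pinched (opening 0.14, about 12 mm) and the carriage is still at home. I pull gently to just short of the mark.

Run:
```python
from h import *
import pickle
p0=np.array([.6033,-.042,.0706]); d=np.array([-.066,-.998,0])
for k in (.03,.135):
    robot.move_straight(list(p0+k*d),vel=.04)
    s=robot.sense();print(s["t"],s["tcp_pos"],(s["tcp_pos"]-p0)@d,s["opening"],s["wrist_force"])
f=robot.grab_frame("wrist");save(f,"wrist9",scale=1.25);pickle.dump(f,open("wrist9.pkl","wb"))
f=robot.grab_frame("scene");save(f,"scene9",(250,130,400,250),5);pickle.dump(f,open("scene9.pkl","wb"))
```

```text
24.3 [ 0.60144216 -0.06895045  0.07061258] 0.02701916221588797 0.1366242681237409 [-0.11369109  6.41765293  3.27695146]
27.075 [ 0.59428116 -0.17247418  0.0705701 ] 0.13080847329036646 0.14180666734647937 [-2.22126494  8.41876474  5.28824754]
```

View pics/wrist9.png

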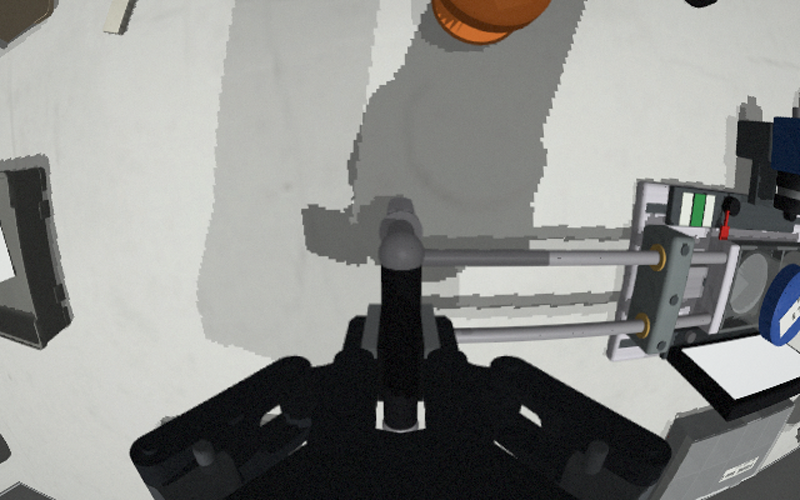

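View pics/scene9.png

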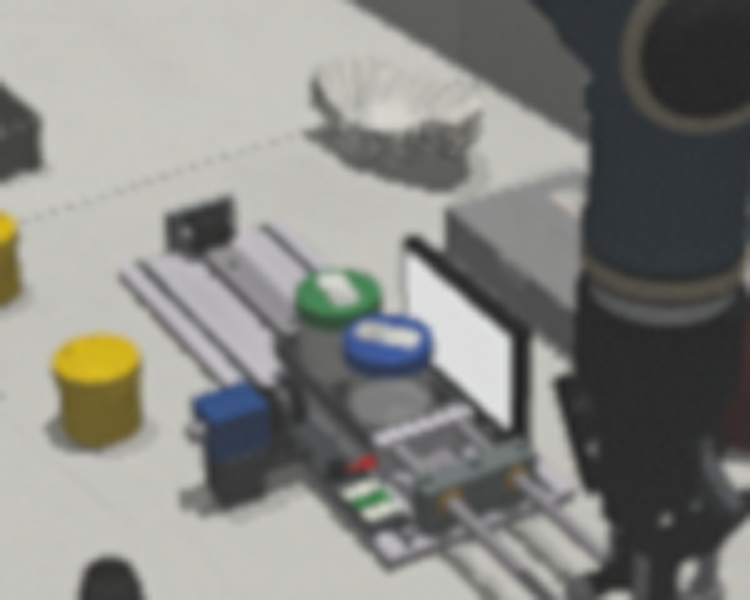

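Run:
```python
from h import *
import pickle
f=pickle.load(open("wrist9.pkl","rb"))
save(f,"w9c",(520,135,620,205),7)
```

```text
(no output)
```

View pics/w9c.png

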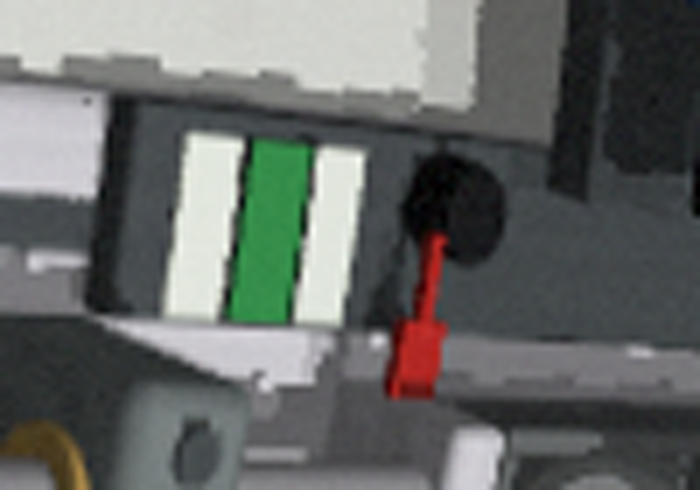

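Run:
```python
from h import *
import pickle
def fpt(f,u,v):
    R=np.array(f["R"]);t=np.array(f["t"])
    a=np.array([u-f["cx"],v-f["cy"]])/f["fx"];r=np.hypot(*a)
    z=f["range_z"][int(round(v)),int(round(u))]
    return R.T@(z*np.array([*(a/r*np.tan(r)),1])-t)
f=pickle.load(open("wrist9.pkl","rb"))
for n,u,v in [("base",415,360),("mid",428,290),("tip",436,245),("band",270,232),("bandlow",265,290),("wh",210,230)]:
    print(n,fpt(f,520+u/7-.43,135+v/7-.43).round(4))
f=pickle.load(open("wrist7.pkl","rb"))
for n,u,v in [("base",713,180),("mid",715,150),("tip",716,132),("band",152,100)]:
    print(n,fpt(f,330+u/4.4-.4,95+v/4.4-.4).round(4))
```

```text
base [0.5743 0.0326 0.0238]
mid [0.5664 0.034  0.0233]
tip [0.5612 0.0342 0.0236]
band [0.561  0.0125 0.0159]
bandlow [0.5674 0.0119 0.0166]
wh [0.5605 0.002  0.0165]
base [0.5834 0.1651 0.022 ]
mid [0.5752 0.1649 0.0231]
tip [0.5703 0.1653 0.0228]
band [0.5614 0.0117 0.0164]
```

Run:
```python
from h import *
import pickle
p0=np.array([.6033,-.042,.0706]); d=np.array([-.066,-.998,0])
robot.move_straight(list(p0+.157*d),vel=.03); robot.sleep(.3)
s=robot.sense();print(s["t"],s["tcp_pos"],(s["tcp_pos"]-p0)@d,s["opening"],s["wrist_force"])
f=robot.grab_frame("wrist");save(f,"wrist10",(490,115,630,215),5.6);pickle.dump(f,open("wrist10.pkl","wb"))
g=robot.grab_frame("top");save(g,"top10",(210,150,360,220),5.3);pickle.dump(g,open("top10.pkl","wb"))
g=robot.grab_frame("scene");save(g,"scene10",(270,170,390,250),6.6);pickle.dump(g,open("scene10.pkl","wb"))
```

```text
28.3583 [ 0.59276022 -0.1945142   0.07058171] 0.15290479269070498 0.13871200499451022 [-1.79249306  8.36259201  5.70408653]
```

View pics/wrist10.png

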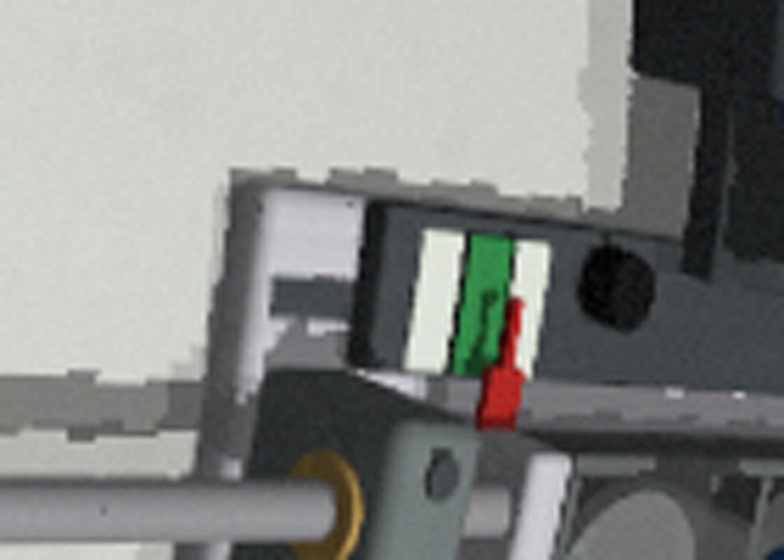

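View pics/top10.png

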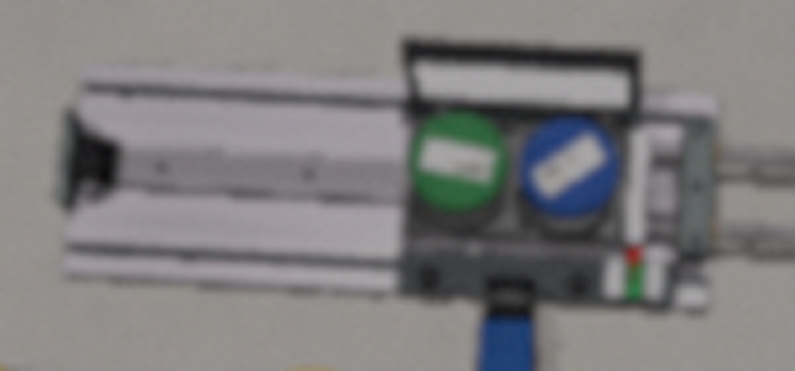

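View pics/scene10.png

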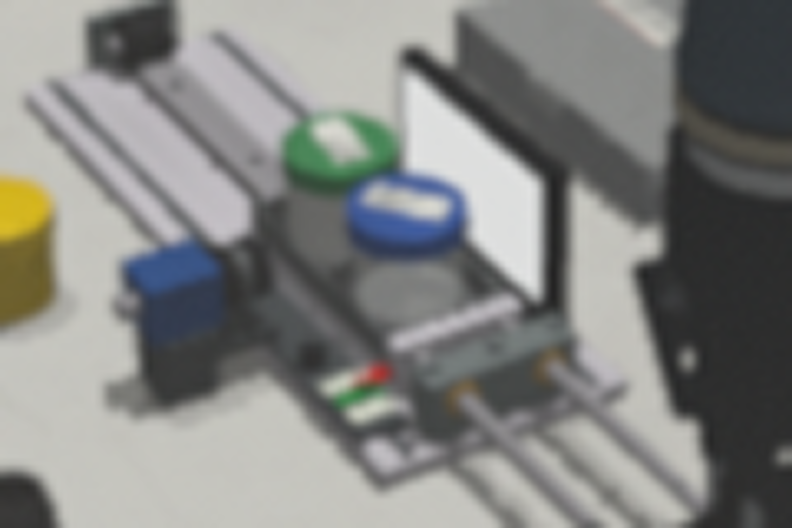

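Run:
```python
from h import *
import pickle
f=pickle.load(open("wrist10.pkl","rb"))
P=lambda u,v,z:fish(f,490+u/5.6-.4,115+v/5.6-.4,z)
d=np.array([.066,.998,0])
for z in(.0235,.0225):print([((P(517,302,z)-P(u,302,.0163))@d).round(4) for u in (488,)], P(517,302,z).round(4),P(488,302,.0163).round(4))
g=pickle.load(open("top10.pkl","rb"));save(g,"top10c",(318,190,342,210),24)
```

```text
[np.float64(-0.0013)] [0.5589 0.0122 0.0235] [0.5605 0.0134 0.0163]
[np.float64(-0.0001)] [0.5591 0.0133 0.0225] [0.5605 0.0134 0.0163]
```

View pics/top10c.png

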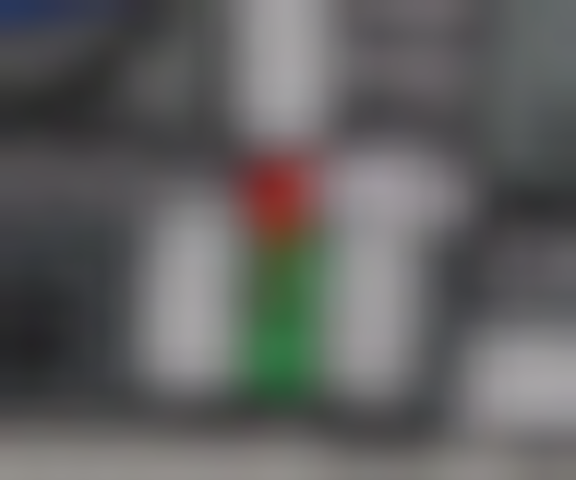

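The top view puts the pointer within about 1 mm of the band's middle (275 against 285 px at 24x), and the wrist view gives −1.3 to −0.1 mm. Both pots are upright, so I hand in.

Run:
```python
from h import *
s=robot.sense();print(s["t"],s["tcp_pos"],s["opening"],s["wrist_force"])
robot.close_job()
```

```text
28.5083 [ 0.59277818 -0.19448996  0.07057644] 0.13894887272116743 [-2.37243525  7.87994535  5.89428998]
the job is handed in; nothing more can be done
```

The job is done and handed in at 28.5 s, with the gripper still holding the handle at the mark. The green pot is in the cell far from the handle and the blue pot in the near one. I pulled the carriage slowly to about 153 mm of travel.

**Pointer:** It stood within about 1.5 mm of the band's middle, and the band reaches 5 mm to each side. The views disagreed slightly. The top camera put the pointer about 1 mm towards home, and the wrist camera put it 0.1 to 1.3 mm the other way.

**Pots and grip:** Both pots were upright in their cells in the last pictures. The grip was steady, with about 8 N of spring pull at the handle.

**Bystanders:** I did not touch the loupe, brush, blower or the look-alike pots. I did not take separate pictures at the end to check them.

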